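Find the pitch comb that fits a vent spindle

ROBOT

A 7-joint arm with a two-finger parallel gripper is mounted at the origin on the work surface; the furniture and walls round the work are solid. World frame = base frame: x ahead of the robot, y to its left, z up, the work surface at z = 0. Lengths are in m, angles in rad, forces in N, time in s.
With the tool pointing down it reaches from about 0.4 to 0.875 m from the base axis. Payload 6.5 kg.
Tool frame: the origin (TCP) lies midway between the tips of the shut fingers; the grasp point (between the pads) lies 19 mm behind it; z points along the fingers, y is the line along which they close (so a half turn about z gives the same grasp; the last joint's range is limited). The gripper opens to 88 mm and grips with 3 to 60 N. Pads are 18 mm wide; open, the fingers measure 123 mm over their backs; the gripper's body (75 mm by 187 mm) begins 45 mm behind the grasp point.
Start: joints at [-1.294, 0.536, -0.004, 1.538, 0.003, 1.067, -0.071], TCP at [0.218, 0.612, 0.239] pointing down, gripper open.
Joint ranges: [-2.7, 2.7], [-0.37, 2.16], [-1.27, 1.26], [0.24, 2.4], [-1.31, 4.45], [0.19, 1.91], [-2.76, 2.76]. Speed limits (rad/s): [2.39, 2.39, 3.14, 3.14, 3.14, 3.14, 3.14].

INTERFACE

Orientations are given as [roll, pitch, yaw] about the fixed x, y, z axes, in that order (R = Rz(yaw) Ry(pitch) Rx(roll)).
In Python, from rig import ctrl gives the robot as it stands.
- The arm moves only by the tool move_arm, never from a script. Its argument "rows" is a list of rows, each a list of 7 numbers: the shift along the tool's x, y, z in mm, then the turn, a rotation vector about the tool's x, y, z in rad, then the closure, from 0 (fully open) to 1 (shut). A call has 1 to 5 rows; each row shifts and turns the commanded pose from where the row before left it, along the tool's axes as they then stand; what a row does not reach is not made up. A row lasts 1/10 s, in which the tool goes at most 50 mm and 8.59 degrees, less where a joint would pass 70% of its speed; a pose out of reach is approached as far as the arm can. A call is refused whole if a number of a shift passes 50 or a number of a turn 0.15, either way. A call with a gripper value outside its range is refused whole. The fingers move at their own pace and stop on an object; "force" is the grip in N (left out, the last holds). Time passes only in rows, so rows that do not move let the fingers close. It gives the time, the measured TCP pose, the force, the opening and the grip force at its end, in the units of the state.
- ctrl.read_state(): the state, without advancing time (a new reading comes with each control period).
- ctrl.snapshot(name): name is "side" or "top"; returns a dict with "pixels" (384x512x3 uint8, blue, green, red), "K" (3x3 intrinsics, pixels), "world_from_camera" (4x4, takes a point from camera to world coordinates). Camera axes: x right, y down, z forward; pixel columns grow to the right and rows downward; lengths in m; the calibration is good to about 2 mm. A picture is of the moment at which its call begins. There is no depth.
- ctrl.hand_in(): hands the job in; it is judged then, once.
The state is a dict: "time": time; "joint_positions": joint angles; "qvel": joint speeds; "joint_torque": joint torques, N m; "position": TCP position; "tcp_rot": TCP orientation; "ft_force": force on the tool from outside, world axes, zero at the start; "wrist_torque": the same for the moment, N m; "finger_gap": finger opening in m; "grip_force": force on a finger pad.
Only numpy, scipy, OpenCV 4.12 (cv2) and the standard library are available. Lean on these libraries where they do the work, as an engineer would, in place of code of your own. Each camera call takes 0.05 s, during which the arm holds its last target. There are 200 camera calls.

TASK

A roof-vent spindle lies in the cradle nearest you and its thread pitch has to be found. Try the sprung pitch combs on its thread one by one, pressing gently and sliding along until the teeth drop in or plainly will not; stand each comb that does not fit upright on the bench again, and leave the one whose teeth go fully home sitting in the thread, let go. Do not tip a comb over or disturb the other things.

Things in the scene. Friction and masses are not known exactly. Their poses are not given: they have to be found in the camera images.
- cradle_a: Fixed grey cradle, one of three alike (work on the one with the smallest x). Base 50 (x) by 170 (y) by 10 mm, end bearings at y +-63 to +-77 mm, 61 mm high. Carries a steel threaded spindle along y: axis 45 mm up, crests 30 mm across (top 60 mm up), flat crests, grooves 6.5 mm deep, thread about y -50 to +50 mm. Origin: centre of underside, z up. Pitch: see cradle_b.
- cradle_b: Like cradle_a, with another pitch. The three spindles have 8, 10 and 12 mm pitch; which has which is not told. Nor is where the grooves lie along y: each spindle sits up to 6 mm off centre lengthwise, and stays put under light loads. The cradle nearest the robot (x under 0.55) is the one to work on; the other two stand behind it and are left alone.
- cradle_c: Like cradle_a and cradle_b, with another pitch.
- comb_1_grip (a point): Centre of comb 1's black handle, a block 14 (x, grip across) by 44 (y) by 34 mm high; at rest 74 mm above the comb's feet. It slides up to 12 mm down towards the comb on a damped spring (2 N to start, then 0.5 N per mm, then solid); at rest 19 mm are free under it. z up, y along the row of teeth.
- comb_1: Comb 1, loose steel saddle, 150 g, 41 (x) by 60 (y) mm; origin mid between its four feet. Teeth (3-5 mm wide, pitch 8, 10 or 12, not told which) along y under a plate, 6 mm long from a flat edge 26 mm up, 2 mm play in fitting grooves. Legs 26 mm long, 33 mm clear in x. On a spindle: origin 34 mm above cradle origin when home, 40 when riding on crests. Half turn about z is the same.
- comb_2_grip (a point): Centre of comb 2's black handle, a block 14 (x, grip across) by 44 (y) by 34 mm high; at rest 74 mm above the comb's feet. It slides up to 12 mm down towards the comb on a damped spring (2 N to start, then 0.5 N per mm, then solid); at rest 19 mm are free under it. z up, y along the row of teeth.
- comb_2: Comb 2, loose steel saddle, 150 g, 41 (x) by 60 (y) mm; origin mid between its four feet. Teeth (3-5 mm wide, pitch 8, 10 or 12, not told which) along y under a plate, 6 mm long from a flat edge 26 mm up, 2 mm play in fitting grooves. Legs 26 mm long, 33 mm clear in x. On a spindle: origin 34 mm above cradle origin when home, 40 when riding on crests. Half turn about z is the same.
- comb_3_grip (a point): Centre of comb 3's black handle, a block 14 (x, grip across) by 44 (y) by 34 mm high; at rest 74 mm above the comb's feet. It slides up to 12 mm down towards the comb on a damped spring (2 N to start, then 0.5 N per mm, then solid); at rest 19 mm are free under it. z up, y along the row of teeth.
- comb_3: Comb 3, loose steel saddle, 150 g, 41 (x) by 60 (y) mm; origin mid between its four feet. Teeth (3-5 mm wide, pitch 8, 10 or 12, not told which) along y under a plate, 6 mm long from a flat edge 26 mm up, 2 mm play in fitting grooves. Legs 26 mm long, 33 mm clear in x. On a spindle: origin 34 mm above cradle origin when home, 40 when riding on crests. Half turn about z is the same.
- dropper: Small brown dropper bottle, 33 mm across, 102 mm high, loose bystander; origin under its centre.
- mug: Orange mug, 90 mm high, loose bystander; origin under its centre.
- pot: Small terracotta pot, 66 mm across, 58 mm high, loose bystander; origin under its centre.
- tape: Roll of tape, 100 mm across, 48 mm high, loose bystander; origin under its centre.
There are look-alikes about, which are no part of the job. Leave any purple or turquoise look-alike of the comb_1 alone.

How it is judged:
By the outcome, as a careful person would: the job done as asked, in the order asked, and still so for the second after the job is handed in, with the robot touching nothing.
It also fails if it takes over 72 s, if anything falls off the work surface, if the arm or the gripper's body presses on something with over 40 N, if the wrist force passes 120 N, or if a joint passes its speed limit or range.

## Working session

There is one attempt and no reset: what is moved stays moved. The work goes in short steps, Python scripts to look and compute and a tool call to move; the robot and the scene stay as the last step left them, time stands still between calls to the robot, and variables do not carry over. Pictures are saved under pics/ and viewed, at most 10 in all, crops included, and the job is handed in when it is done.

Besides the shell and the picture viewer there is one more tool, called after ">>>" as name(argument=value, ...) on one line, values as JSON. move_arm: Moves the arm, as the interface text tells. Its arguments: {"type":"object","properties":{"rows":{"type":"array","items":{"type":"array","items":{"type":"number"}}},"force":{"type":"number"}},"required":["rows"]}

```bash
mkdir -p pics; cat > h.py <<'E'
import numpy as np, cv2
from rig import ctrl
def snap(n,f=None):
    s=ctrl.snapshot(n); 
    if f: cv2.imwrite('pics/'+f,s['pixels'])
    return s
def ray(s,u,v,z):
    T=np.array(s['world_from_camera']);d=T[:3,:3]@np.linalg.inv(np.array(s['K']))@[u,v,1];o=T[:3,3]
    return o+d*(z-o[2])/d[2]
def proj(s,p):
    T=np.linalg.inv(np.array(s['world_from_camera']));q=np.array(s['K'])@(T[:3,:3]@np.array(p)+T[:3,3]);return q[:2]/q[2]
E
python3 - <<'E'
from h import *
np.set_printoptions(precision=3,suppress=True)
for n in('top','side'):
    s=snap(n,n+'0.png');print(n,np.array(s['world_from_camera']),s['K'])
st=ctrl.read_state();print(st)
E
```

```text
top [[ 0.011 -0.984  0.176  0.271]
 [-1.    -0.011  0.005  0.095]
 [-0.003 -0.176 -0.984  1.566]
 [ 0.     0.     0.     1.   ]] [[433.695   0.    257.332]
 [  0.    433.695 185.045]
 [  0.      0.      1.   ]]
side [[ 0.968 -0.168  0.185  0.287]
 [-0.249 -0.584  0.773 -0.868]
 [-0.022 -0.794 -0.607  0.844]
 [ 0.     0.     0.     1.   ]] [[417.922   0.    259.541]
 [  0.    417.922 189.433]
 [  0.      0.      1.   ]]
{'time': 0.1, 'joint_positions': array([-1.294,  0.537, -0.004,  1.539,  0.003,  1.067, -0.071]), 'qvel': array([ 0.001, -0.002,  0.   , -0.003, -0.001,  0.001,  0.001]), 'joint_torque': array([  0.002, -57.208,   0.993, -25.223,  -0.056,   0.013,   0.   ]), 'position': array([0.218, 0.612, 0.238]), 'tcp_rot': array([-3.14 ,  0.   ,  2.799]), 'ft_force': array([ 0.021,  0.66 , -1.014]), 'wrist_torque': array([-0.052, -0.047,  0.057]), 'grip_force': 0.0, 'finger_gap': 0.08793699155932536}
```

View pics/top0.png

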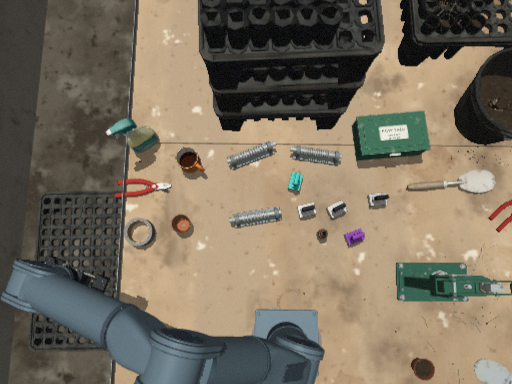

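View pics/side0.png

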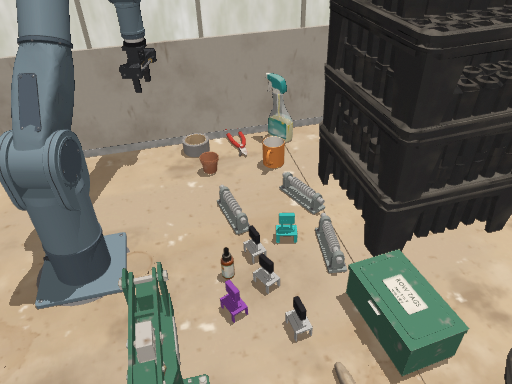

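```bash
python3 - <<'E'
from h import *
t=cv2.imread('pics/top0.png');s=cv2.imread('pics/side0.png')
a=cv2.resize(t[140:250,220:400],None,fx=4.4,fy=4.4,interpolation=cv2.INTER_CUBIC)
b=cv2.resize(s[170:345,200:360],None,fx=3.4,fy=3.4,interpolation=cv2.INTER_CUBIC)
cv2.imwrite('pics/tc.png',a);cv2.imwrite('pics/sc.png',b)
S=snap('top')
for nm,z,box in(('handle',.088,(280,395,185,225)),):
    x0,x1,y0,y1=box
    g=cv2.cvtColor(t,cv2.COLOR_BGR2HSV)
    m=np.zeros(t.shape[:2],np.uint8);m[y0:y1,x0:x1]=(t[y0:y1,x0:x1].max(2)<60)*255
    c,_=cv2.findContours(m,0,2)
    for k in c:
        if cv2.contourArea(k)>5:
            r=cv2.minAreaRect(k);print(r,[ray(S,*p,z).round(3) for p in cv2.boxPoints(r)],ray(S,*r[0],z).round(4))
E
```

```text
((307.4706115722656, 208.3823699951172), (3.395498514175415, 11.884244918823242), 75.96376037597656) [array([ 0.456, -0.049,  0.088]), array([ 0.467, -0.088,  0.088]), array([ 0.455, -0.091,  0.088]), array([ 0.445, -0.051,  0.088])] [ 0.4559 -0.0699  0.088 ]
((338.52587890625, 207.56031799316406), (3.545274257659912, 12.86803150177002), 66.80140686035156) [array([ 0.457, -0.154,  0.088]), array([ 0.475, -0.194,  0.088]), array([ 0.463, -0.199,  0.088]), array([ 0.445, -0.158,  0.088])] [ 0.4599 -0.1763  0.088 ]
((380.5599670410156, 197.41998291015625), (3.8183767795562744, 13.435029029846191), 81.8698959350586) [array([ 0.5  , -0.298,  0.088]), array([ 0.507, -0.344,  0.088]), array([ 0.494, -0.345,  0.088]), array([ 0.487, -0.299,  0.088])] [ 0.4966 -0.3216  0.088 ]
```

View pics/tc.png

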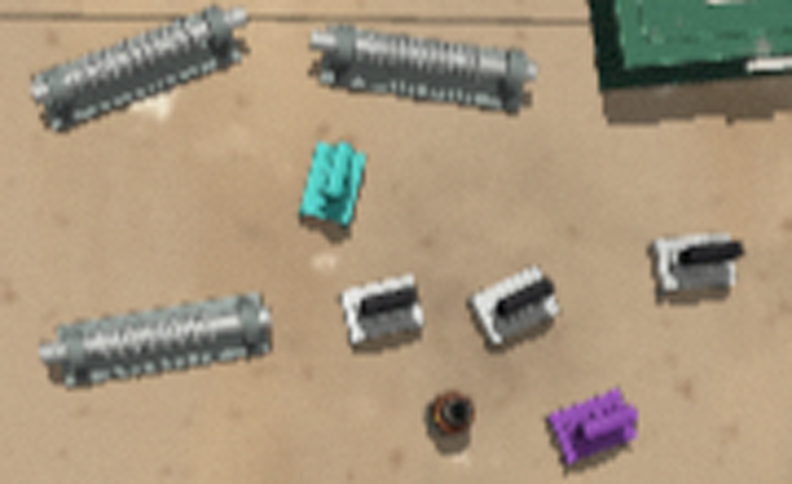

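View pics/sc.png

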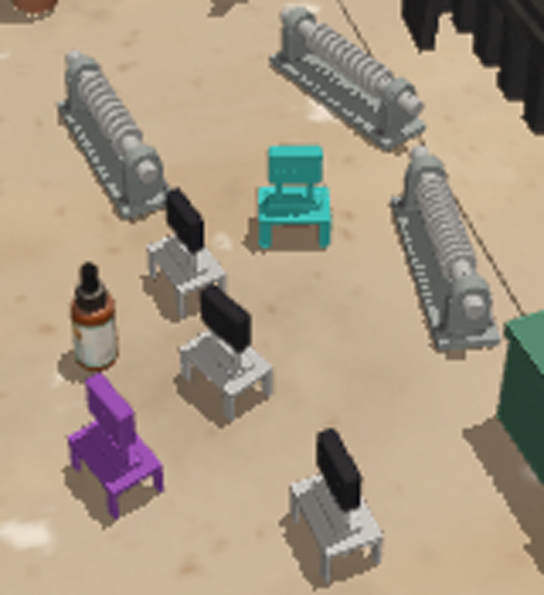

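```bash
python3 - <<'E'
from h import *
np.set_printoptions(precision=4,suppress=True)
t=cv2.imread('pics/top0.png');S=snap('top');D=snap('side')
hsv=cv2.cvtColor(t,cv2.COLOR_BGR2HSV)
x0,x1,y0,y1=224,290,200,235
m=np.zeros(t.shape[:2],np.uint8);m[y0:y1,x0:x1]=(hsv[y0:y1,x0:x1,1]<60)*255
c=max(cv2.findContours(m,0,2)[0],key=cv2.contourArea);r=cv2.minAreaRect(c);print(r)
pts=np.array([ray(S,*p[0],.045)[:2] for p in c]);
ys,xs=np.nonzero(m);P=np.array([ray(S,a,b,.03)[:2] for a,b in zip(xs,ys)]);mu=P.mean(0);w,V=np.linalg.eigh(np.cov(P.T));ax=V[:,1]*np.sign(V[1,1]);print('mask mean',mu,'axis',ax,'yaw',np.degrees(np.arctan2(-ax[0],ax[1])))
# brightness profile along axis at z=.06 and neighbours
yaw=np.arctan2(-ax[0],ax[1])
nn=np.array([np.cos(yaw),np.sin(yaw)])
for nm,s in(('top',S),('side',D)):
  g=cv2.cvtColor(s['pixels'],cv2.COLOR_BGR2GRAY).astype(np.float32)
  yy=np.arange(-.045,.045,.0005)
  best=np.zeros(61);per=np.linspace(6,14,61)
  for off in np.arange(-.016,.017,.002):
    uv=np.array([proj(s,[*(mu+nn*off+ax*q),.057]) for q in yy],np.float32)
    v=cv2.remap(g,uv[:,:1],uv[:,1:],cv2.INTER_CUBIC).ravel();v=v-np.convolve(np.pad(v,30,'edge'),np.ones(61)/61,'valid');v*=np.hanning(len(v))
    best+=np.array([abs((v*np.exp(-2j*np.pi*yy*1000/p)).sum()) for p in per])
  i=best.argsort()[::-1][:1];print(nm,[(p,int(b)) for p,b in zip(per[::5].round(1),best[::5])],per[i])
b=t[225:245,312:332];h=hsv[225:245,312:332];mm=(b.max(2)<110);ys,xs=np.nonzero(mm);print('dropper',ray(S,xs.mean()+312,ys.mean()+225,.07))
E
```

```text
((254.81198120117188, 216.7829132080078), (14.67695426940918, 53.58565902709961), 80.07376098632812)
mask mean [0.4317 0.1075] axis [-0.1764  0.9843] yaw 10.161654719979543
top [(np.float64(6.0), 1384), (np.float64(6.7), 1419), (np.float64(7.3), 1735), (np.float64(8.0), 1573), (np.float64(8.7), 3174), (np.float64(9.3), 2393), (np.float64(10.0), 1711), (np.float64(10.7), 2991), (np.float64(11.3), 4866), (np.float64(12.0), 5910), (np.float64(12.7), 5688), (np.float64(13.3), 4582), (np.float64(14.0), 3197)] [12.2667]
side [(np.float64(6.0), 256), (np.float64(6.7), 404), (np.float64(7.3), 539), (np.float64(8.0), 919), (np.float64(8.7), 1558), (np.float64(9.3), 2620), (np.float64(10.0), 3471), (np.float64(10.7), 6616), (np.float64(11.3), 9571), (np.float64(12.0), 10517), (np.float64(12.7), 9397), (np.float64(13.3), 7192), (np.float64(14.0), 4932)] [12.]
dropper [ 0.3643 -0.1198  0.07  ]
```

```bash
cat >> h.py <<'E'
def plan(tg,yaw,n,start=None,nr=None):
    """even rows (tool frame, mm/rad) from the measured pose to tg, tool yaw in deg"""
    if start is None:
        st=ctrl.read_state();p=np.array(st['position']);y=st['tcp_rot'][2]
    else: p,y=np.array(start[0]),np.radians(start[1])
    dy=(np.radians(yaw)-y+np.pi)%(2*np.pi)-np.pi
    d=(np.array(tg)-p)/n
    for i in range(n):
        a=y+dy*i/n
        c,s=np.cos(a),np.sin(a)
        v=np.array([c*d[0]+s*d[1],s*d[0]-c*d[1],-d[2]])*1000
        print(v.round(1).tolist(),round(-dy/n,3))
def st():
    s=ctrl.read_state();print('t',s['time'],'p',(np.array(s['position'])*1000).round(1),'rpy',np.degrees(s['tcp_rot']).round(1),'F',np.array(s['ft_force']).round(2),'gap',round(s['finger_gap']*1000,1),'grip',round(s['grip_force'],1))
E
python3 - <<'E'
from h import *
plan([.44,.27,.22],132,9)
print()
plan([.457,-.07,.16],104.7,9,([.44,.27,.22],132))
E
```

```text
[-36.0, -27.5, 2.0] 0.055
[-37.4, -25.5, 2.0] 0.055
[-38.8, -23.4, 2.0] 0.055
[-40.0, -21.2, 2.0] 0.055
[-41.1, -19.0, 2.0] 0.055
[-42.1, -16.7, 2.0] 0.055
[-42.9, -14.4, 2.0] 0.055
[-43.7, -12.0, 2.0] 0.055
[-44.3, -9.6, 2.0] 0.055

[-29.3, -23.9, 6.7] 0.053
[-30.6, -22.3, 6.7] 0.053
[-31.7, -20.6, 6.7] 0.053
[-32.7, -18.9, 6.7] 0.053
[-33.7, -17.2, 6.7] 0.053
[-34.6, -15.4, 6.7] 0.053
[-35.3, -13.5, 6.7] 0.053
[-36.0, -11.6, 6.7] 0.053
[-36.6, -9.7, 6.7] 0.053
```

>>> move_arm(rows=[[-36,-27,2,0,0,0.055,0],[-37,-25,2,0,0,0.055,0],[-39,-23,2,0,0,0.055,0],[-40,-21,2,0,0,0.055,0],[-41,-19,2,0,0,0.055,0]], force=20)

```text
time: 0.75
position: [0.3428, 0.4221, 0.2287]
tcp_rot: [3.141, 0.0, 2.522]
ft_force: [0.8, 0.7, 1.0]
finger_gap: 0.0883
grip_force: 0.0
```

>>> move_arm(rows=[[-42,-17,2,0,0,0.055,0],[-43,-14,2,0,0,0.055,0],[-44,-12,2,0,0,0.055,0],[-44,-10,2,0,0,0.055,0],[-29,-24,7,0,0,0.053,0]])

```text
time: 1.25
position: [0.445, 0.2319, 0.2144]
tcp_rot: [3.138, 0.002, 2.246]
ft_force: [0.5, 0.3, -0.3]
finger_gap: 0.088
grip_force: 0.0
```

>>> move_arm(rows=[[-31,-22,7,0,0,0.053,0],[-32,-21,7,0,0,0.053,0],[-33,-19,7,0,0,0.053,0],[-34,-17,7,0,0,0.053,0],[-35,-15,7,0,0,0.053,0]])

```text
time: 1.75
position: [0.4526, 0.0423, 0.1787]
tcp_rot: [3.141, 0.0, 1.984]
ft_force: [0.9, -0.1, 0.6]
finger_gap: 0.0883
grip_force: 0.0
```

>>> move_arm(rows=[[-35,-14,6,0,0,0.053,0],[-36,-12,6,0,0,0.053,0],[-37,-10,6,0,0,0.053,0],[0,0,0,0,0,0,0],[0,0,0,0,0,0,0]])

```text
time: 2.25
position: [0.457, -0.0706, 0.1607]
tcp_rot: [-3.141, -0.0, 1.825]
ft_force: [0.6, 1.2, -0.6]
finger_gap: 0.0879
grip_force: 0.0
```

```bash
python3 - <<'E'
from h import *
st()
s=snap('top');d=snap('side')
a=cv2.resize(s['pixels'][170:250,220:400],None,fx=4.4,fy=4.4,interpolation=cv2.INTER_CUBIC)
b=cv2.resize(d['pixels'][170:345,160:400],None,fx=3,fy=3,interpolation=cv2.INTER_CUBIC)[:, :700]
o=np.zeros((600,800,3),np.uint8);o[:]=0
b=cv2.resize(d['pixels'][190:350,190:350],(400,400),interpolation=cv2.INTER_CUBIC)
a=cv2.resize(s['pixels'][170:250,240:400],(800,400)[0:2] if 0 else (400,200),interpolation=cv2.INTER_CUBIC)
cv2.imwrite('pics/c1.png',np.hstack([b,np.vstack([a,np.zeros_like(a)])]))
plan([.457,-.07,.06],104.7,3)
E
```

```text
t 2.25 p [457.  -70.6 160.7] rpy [-180.    -0.   104.6] F [ 0.56  1.21 -0.61] gap 87.9 grip 0.0
[-0.3, -0.2, 33.6] 0.0
[-0.3, -0.2, 33.6] 0.0
[-0.3, -0.2, 33.6] 0.0
```

View pics/c1.png

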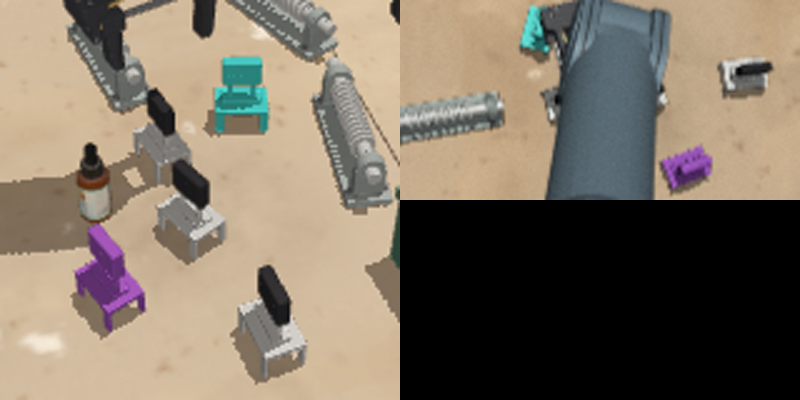

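```bash
python3 - <<'E'
from h import *
np.set_printoptions(precision=4,suppress=True)
d=snap('side');im=cv2.imread('pics/side0.png')
m=(im.max(2)<55).astype(np.uint8)*255
m[:, :240]=0;m[:,320:]=0;m[:220]=0
n,l,stt,c=cv2.connectedComponentsWithStats(m)
for i in range(1,n):
    if stt[i,4]>40: print(stt[i],c[i],'ray z.074',ray(d,*c[i],.074))
for p in([.457,-.07,.074],[.461,-.176,.074],[.498,-.322,.074]):print(proj(d,p))
E
```

```text
[249 226  11  18 130] [253.9538 234.4692] ray z.074 [ 0.4579 -0.0749  0.074 ]
[259 254  14  19 169] [265.7219 262.8935] ray z.074 [ 0.4617 -0.181   0.074 ]
[294 296  12  24 187] [299.3422 308.    ] ray z.074 [ 0.4985 -0.3296  0.074 ]
[253.198  233.2965]
[264.9289 261.4855]
[298.041  305.3067]
```

>>> move_arm(rows=[[0,0,30,0,0,0,0],[0,0,25,0,0,0,0],[0,0,0,0,0,0,0]])

```text
time: 2.7
position: [0.4553, -0.0685, 0.1037]
tcp_rot: [-3.137, -0.002, 1.83]
ft_force: [-0.1, -0.8, 0.0]
finger_gap: 0.0881
grip_force: 0.0
```

>>> move_arm(rows=[[-4,1,22,0,0,0,0],[0,0,22,0,0,0,0],[0,0,0,0,0,0,0.5],[0,0,0,0,0,0,1],[0,0,0,0,0,0,1]], force=15)

```text
time: 3.2
position: [0.4601, -0.0735, 0.0631]
tcp_rot: [3.14, 0.0, 1.827]
ft_force: [-0.0, 0.3, 0.7]
finger_gap: 0.0663
grip_force: 0.0
```

>>> move_arm(rows=[[0,0,0,0,0,0,1],[0,0,0,0,0,0,1],[0,0,0,0,0,0,1]])

```text
time: 3.5
position: [0.4594, -0.0737, 0.0622]
tcp_rot: [3.141, 0.0, 1.827]
ft_force: [-0.2, 0.2, 0.5]
finger_gap: 0.0424
grip_force: 0.0
```

```bash
python3 - <<'E'
from h import *
st()
E
```

```text
t 3.5 p [459.4 -73.7  62.2] rpy [180.    0.  104.7] F [-0.17  0.16  0.47] gap 42.4 grip 0.0
```

>>> move_arm(rows=[[0,0,0,0,0,0,1],[0,0,0,0,0,0,1],[0,0,0,0,0,0,1],[0,0,0,0,0,0,1],[0,0,0,0,0,0,1]])

```text
time: 4.0
position: [0.459, -0.0737, 0.0616]
tcp_rot: [-3.141, -0.0, 1.827]
ft_force: [1.0, 0.2, -1.9]
finger_gap: 0.0137
grip_force: 15.0
```

>>> move_arm(rows=[[0,0,-10,0,0,0,1],[0,0,-40,0,0,0,1],[0,0,-40,0,0,0,1],[0,0,0,0,0,0,1]])

```text
time: 4.4
position: [0.4623, -0.0743, 0.1563]
tcp_rot: [3.133, 0.002, 1.826]
ft_force: [1.0, -0.3, -1.7]
finger_gap: 0.0142
grip_force: 15.0
```

```bash
python3 - <<'E'
from h import *
np.set_printoptions(precision=4,suppress=True)
st()
S=snap('top');d=snap('side')
im=cv2.imread('pics/side0.png');tp=cv2.imread('pics/top0.png')
print('rect centre',ray(S,254.81,216.78,.005))
c0=ray(S,254.81,216.78,.005)[:2];yaw=np.radians(9.9)
X=np.array([np.cos(yaw),np.sin(yaw)]);Y=np.array([-np.sin(yaw),np.cos(yaw)])
def W(x,y,z):return [*(c0+X*x+Y*y),z]
def ov(s,img,x0,x1,y0,y1,k):
    o=cv2.resize(img[y0:y1,x0:x1],None,fx=k,fy=k,interpolation=cv2.INTER_CUBIC)
    def ln(a,b,col):
        p=[tuple(int(v) for v in ((proj(s,W(*q))-[x0,y0]+.5)*k)) for q in(a,b)];cv2.line(o,*p,col,1)
    B=[(-.025,-.085),(.025,-.085),(.025,.085),(-.025,.085)]
    for i in range(4): ln((*B[i],.01),(*B[(i+1)%4],.01),(0,0,255))
    ln((0,-.05,.06),(0,.05,.06),(0,255,0))
    for sx in(-.015,.015): ln((sx,-.05,.045),(sx,.05,.045),(255,0,0))
    return o
a=ov(d,im,205,265,175,245,8);b=ov(S,tp,225,290,195,235,5)
o=np.zeros((560,480+325,3),np.uint8)[:, :800];o[:,:480]=a[:560];o[:200,480:800]=b[:,:320]
q=cv2.resize(d['pixels'][130:260,220:350],(320,320),interpolation=cv2.INTER_CUBIC);o[220:540,480:800]=q
cv2.imwrite('pics/ov.png',o)
E
```

```text
t 4.4 p [462.3 -74.3 156.3] rpy [179.5   0.1 104.6] F [ 0.96 -0.33 -1.74] gap 14.2 grip 15.0
rect centre [0.4337 0.1111 0.005 ]
```

View pics/ov.png

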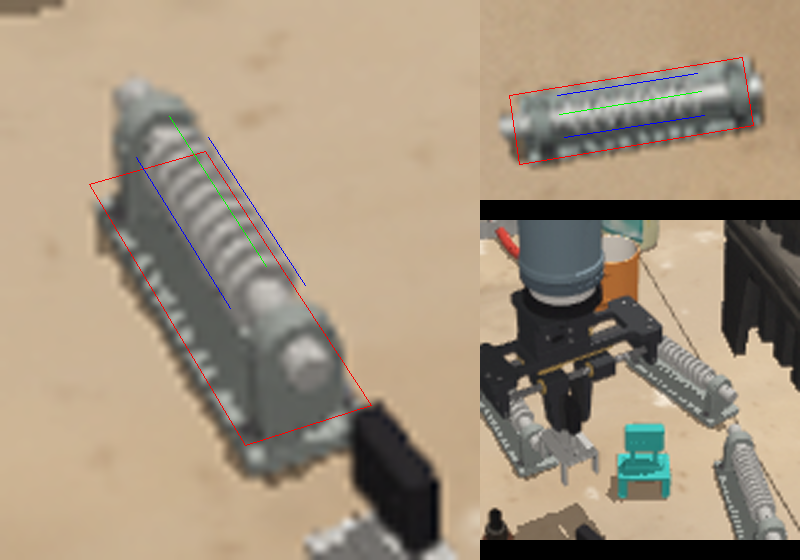

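```bash
python3 - <<'E'
from h import *
np.set_printoptions(precision=4,suppress=True)
S=snap('top');d=snap('side')
im=cv2.imread('pics/side0.png').astype(int);tp=cv2.imread('pics/top0.png').astype(int)
print('side near end',ray(d,243.1,220.6,.045))
print('top ends',ray(S,281,211.4,.045),ray(S,229.6,220,.045))
yaw=np.radians(9.9)
X=np.array([np.cos(yaw),np.sin(yaw)]);Y=np.array([-np.sin(yaw),np.cos(yaw)]);c0=np.array([.4337,.1111])
# mean cross profile of the crests, averaged along the axis, at plane z=.06
for nm,s,img in(('top',S,tp),('side',d,im)):
    for lo,hi in((-.045,-.005),(.0,.04)):
        off=np.arange(-.030,.031,.003);g=img.astype(np.float32).mean(2)
        v=[]
        for o in off:
            uv=np.array([proj(s,[*(c0+X*o+Y*q),.052]) for q in np.arange(lo,hi,.001)],np.float32)
            v.append(cv2.remap(g.astype(np.float32),uv[:,:1],uv[:,1:],cv2.INTER_LINEAR).mean())
        print(nm,lo,[(int(o*1000),int(a)) for o,a in zip(off,v)])
E
```

```text
side near end [0.448  0.0192 0.045 ]
top ends [0.4495 0.0187 0.045 ] [0.4172 0.1991 0.045 ]
top -0.045 [(-30, 113), (-27, 115), (-24, 116), (-21, 95), (-18, 78), (-15, 80), (-12, 92), (-9, 113), (-6, 141), (-3, 172), (0, 187), (2, 176), (5, 156), (8, 148), (11, 147), (14, 153), (17, 153), (20, 156), (23, 160), (26, 162), (29, 161)]
top 0.0 [(-30, 110), (-27, 110), (-24, 107), (-21, 88), (-18, 76), (-15, 81), (-12, 94), (-9, 113), (-6, 140), (-3, 169), (0, 187), (2, 178), (5, 156), (8, 145), (11, 146), (14, 150), (17, 150), (20, 154), (23, 161), (26, 163), (29, 163)]
side -0.045 [(-30, 89), (-27, 89), (-24, 89), (-21, 92), (-18, 110), (-15, 124), (-12, 136), (-9, 142), (-6, 145), (-3, 146), (0, 146), (2, 141), (5, 140), (8, 143), (11, 164), (14, 175), (17, 176), (20, 175), (23, 175), (26, 175), (29, 175)]
side 0.0 [(-30, 109), (-27, 96), (-24, 92), (-21, 95), (-18, 110), (-15, 126), (-12, 133), (-9, 139), (-6, 145), (-3, 147), (0, 148), (2, 144), (5, 144), (8, 144), (11, 164), (14, 174), (17, 176), (20, 177), (23, 176), (26, 176), (29, 176)]
```

```bash
python3 - <<'E'
from h import *
st();plan([.4329,.108,.150],99.9,6)
E
```

```text
t 4.6 p [458.3 -73.5 151. ] rpy [-179.9   -0.   104.7] F [-0.78 -1.01 -2.25] gap 13.9 grip 15.0
[30.3, 3.6, 0.2] 0.014
[30.4, 3.2, 0.2] 0.014
[30.4, 2.7, 0.2] 0.014
[30.5, 2.3, 0.2] 0.014
[30.5, 1.9, 0.2] 0.014
[30.5, 1.5, 0.2] 0.014
```

>>> move_arm(rows=[[20,2.5,0,0,0,0.014,1],[40,4,0,0,0,0.014,1],[40,4,0,0,0,0.014,1],[40,3,0,0,0,0.014,1],[30,1.2,0,0,0,0.014,1]])

```text
time: 5.1
position: [0.4337, 0.0974, 0.1504]
tcp_rot: [-3.139, 0.0, 1.758]
ft_force: [1.0, 0.3, -1.6]
finger_gap: 0.0142
grip_force: 15.0
```

>>> move_arm(rows=[[12.5,0.5,0,0,0,0.014,1],[0,0,0,0,0,0,1],[0,0,0,0,0,0,1],[0,0,0,0,0,0,1]])

```text
time: 5.5
position: [0.4333, 0.1061, 0.1513]
tcp_rot: [-3.141, 0.001, 1.741]
ft_force: [-0.3, 0.2, -1.5]
finger_gap: 0.0137
grip_force: 15.0
```

```bash
python3 - <<'E'
from h import *
d=snap('side','s2.png');st();plan([.4329,.108,.150],99.9,1)
cv2.imwrite('pics/s2c.png',cv2.resize(d['pixels'][140:240,180:300],None,fx=5,fy=5,interpolation=cv2.INTER_CUBIC))
E
```

```text
t 5.55 p [433.5 106.2 151.4] rpy [-180.     0.    99.7] F [-0.28  0.09 -2.08] gap 13.9 grip 15.0
[1.9, -0.3, 1.4] -0.003
```

View pics/s2c.png

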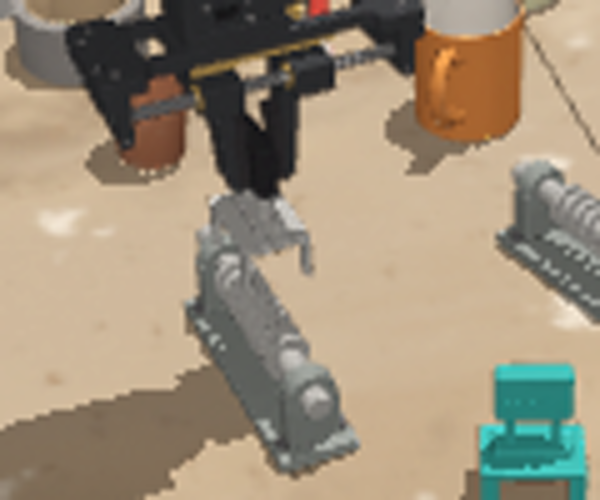

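>>> move_arm(rows=[[0,0,16,0,0,0,1],[0,0,16,0,0,0,1],[0,0,12,0,0,0,1],[0,0,0,0,0,0,1],[0,0,0,0,0,0,1]])

```text
time: 6.05
position: [0.4332, 0.107, 0.1077]
tcp_rot: [-3.14, 0.0, 1.742]
ft_force: [-1.8, -1.0, -2.0]
finger_gap: 0.0139
grip_force: 15.0
```

>>> move_arm(rows=[[0,0,3,0,0,0,1],[0,0,3,0,0,0,1],[0,0,3,0,0,0,1],[0,0,0,0,0,0,1],[0,0,0,0,0,0,1]])

```text
time: 6.55
position: [0.4332, 0.1075, 0.0987]
tcp_rot: [-3.141, 0.0, 1.743]
ft_force: [-4.4, -1.4, 2.8]
finger_gap: 0.0137
grip_force: 15.0
```

>>> move_arm(rows=[[0,-0.6,1,0,0,0,1],[0,-0.4,1,0,0,0,1],[0,0,0,0,0,0,1],[0,0,0,0,0,0,1]])

```text
time: 6.95
position: [0.4329, 0.1075, 0.0969]
tcp_rot: [3.141, 0.0, 1.743]
ft_force: [-2.2, -2.0, 3.9]
finger_gap: 0.0139
grip_force: 15.0
```

>>> move_arm(rows=[[1,0,0,0,0,0,1],[1,0,0,0,0,0,1]])

```text
time: 7.15
position: [0.4326, 0.1088, 0.0968]
tcp_rot: [3.141, 0.001, 1.742]
ft_force: [-0.6, -4.0, 4.2]
finger_gap: 0.0141
grip_force: 15.0
```

>>> move_arm(rows=[[1,0,0,0,0,0,1],[1,0,0,0,0,0,1]])

```text
time: 7.35
position: [0.432, 0.1113, 0.0968]
tcp_rot: [3.141, 0.0, 1.743]
ft_force: [-1.5, -3.5, 3.7]
finger_gap: 0.0136
grip_force: 15.0
```

>>> move_arm(rows=[[1,0,0,0,0,0,1],[1,0,0,0,0,0,1]])

```text
time: 7.55
position: [0.4316, 0.1137, 0.0968]
tcp_rot: [3.141, -0.0, 1.743]
ft_force: [-1.5, -2.7, 3.0]
finger_gap: 0.0139
grip_force: 15.0
```

>>> move_arm(rows=[[1.2,0,0,0,0,0,1],[1.2,0,0,0,0,0,1]])

```text
time: 7.75
position: [0.4312, 0.1159, 0.0968]
tcp_rot: [3.141, -0.0, 1.743]
ft_force: [-0.2, -3.3, 4.2]
finger_gap: 0.014
grip_force: 15.0
```

>>> move_arm(rows=[[1.2,0,0,0,0,0,1],[1.2,0,0,0,0,0,1]])

```text
time: 7.95
position: [0.4308, 0.1182, 0.0968]
tcp_rot: [3.141, 0.0, 1.743]
ft_force: [0.6, -3.5, 3.8]
finger_gap: 0.0139
grip_force: 15.0
```

>>> move_arm(rows=[[1.2,0,0,0,0,0,1],[1.2,0,0,0,0,0,1]])

```text
time: 8.15
position: [0.4303, 0.1206, 0.0968]
tcp_rot: [3.141, -0.0, 1.743]
ft_force: [0.2, -3.9, 4.3]
finger_gap: 0.0141
grip_force: 15.0
```

>>> move_arm(rows=[[1.2,0,0,0,0,0,1],[1.2,0,0,0,0,0,1]])

```text
time: 8.35
position: [0.4299, 0.123, 0.0968]
tcp_rot: [3.141, -0.0, 1.743]
ft_force: [0.1, -4.1, 3.4]
finger_gap: 0.0136
grip_force: 15.0
```

```bash
python3 - <<'E'
from h import *
st()
E
```

```text
t 8.35 p [429.9 123.   96.8] rpy [180.   -0.   99.9] F [ 0.09 -4.07  3.41] gap 13.6 grip 15.0
```

>>> move_arm(rows=[[-0.8,0,0,0,0,0,1],[-0.8,0,0,0,0,0,1],[-0.8,0,0,0,0,0,1],[-0.8,0,0,0,0,0,1]])

```text
time: 8.75
position: [0.4302, 0.1208, 0.0967]
tcp_rot: [-3.142, -0.001, 1.744]
ft_force: [-1.6, 3.4, 2.2]
finger_gap: 0.0141
grip_force: 15.0
```

>>> move_arm(rows=[[-0.8,0,0,0,0,0,1],[-0.8,0,0,0,0,0,1],[-0.8,0,0,0,0,0,1],[-0.8,0,0,0,0,0,1]])

```text
time: 9.15
position: [0.4309, 0.1165, 0.0967]
tcp_rot: [3.142, -0.0, 1.743]
ft_force: [-1.4, 3.0, 3.5]
finger_gap: 0.0138
grip_force: 15.0
```

>>> move_arm(rows=[[-0.8,0,0,0,0,0,1],[-0.8,0,0,0,0,0,1],[-0.8,0,0,0,0,0,1],[-0.8,0,0,0,0,0,1]])

```text
time: 9.55
position: [0.4315, 0.1133, 0.0967]
tcp_rot: [3.142, 0.0, 1.743]
ft_force: [-2.4, 3.0, 3.0]
finger_gap: 0.0142
grip_force: 15.0
```

>>> move_arm(rows=[[-0.8,0,0,0,0,0,1],[-0.8,0,0,0,0,0,1],[-0.8,0,0,0,0,0,1],[-0.8,0,0,0,0,0,1]])

```text
time: 9.95
position: [0.4321, 0.1101, 0.0967]
tcp_rot: [3.142, 0.0, 1.743]
ft_force: [-1.0, 3.0, 3.5]
finger_gap: 0.0142
grip_force: 15.0
```

```bash
python3 - <<'E'
from h import *
st();plan([.459,-.0737,.062],104.7,8,([.4326,.110,.15],99.9))
E
```

```text
t 9.95 p [432.1 110.1  96.7] rpy [180.    0.   99.9] F [-1.03  2.96  3.53] gap 14.2 grip 15.0
[-23.2, -0.7, 11.0] -0.01
[-23.2, -0.9, 11.0] -0.01
[-23.2, -1.2, 11.0] -0.01
[-23.2, -1.4, 11.0] -0.01
[-23.1, -1.7, 11.0] -0.01
[-23.1, -1.9, 11.0] -0.01
[-23.1, -2.2, 11.0] -0.01
[-23.1, -2.4, 11.0] -0.01
```

>>> move_arm(rows=[[0,0,-15,0,0,0,1],[0,0,-25,0,0,0,1],[0,0,-15,0,0,0,1],[0,0,0,0,0,0,1],[-20,-0.7,0,0,0,-0.012,1]])

```text
time: 10.45
position: [0.4348, 0.0917, 0.1513]
tcp_rot: [3.141, -0.0, 1.758]
ft_force: [-0.2, -0.7, -2.3]
finger_gap: 0.0139
grip_force: 15.0
```

>>> move_arm(rows=[[-40,-1.5,0,0,0,-0.018,1],[-45,-2.8,0,0,0,-0.018,1],[-45,-3.8,0,0,0,-0.018,1],[-25,-2.6,0,0,0,-0.018,1],[-10.5,-1,0,0,0,0,1]])

```text
time: 10.95
position: [0.4573, -0.0776, 0.1508]
tcp_rot: [-3.14, 0.002, 1.822]
ft_force: [-0.3, 0.2, -2.6]
finger_gap: 0.0139
grip_force: 15.0
```

>>> move_arm(rows=[[0,0,20,0,0,0,1],[0,0,30,0,0,0,1],[0,0,25,0,0,0,1],[0,0,0,0,0,0,1],[0,0,0,0,0,0,1]])

```text
time: 11.45
position: [0.4576, -0.0736, 0.0764]
tcp_rot: [-3.14, -0.0, 1.827]
ft_force: [0.3, 0.2, -1.2]
finger_gap: 0.014
grip_force: 15.0
```

```bash
python3 - <<'E'
from h import *
st();plan([.459,-.0737,.062],104.7,1)
E
```

```text
t 11.45 p [457.6 -73.6  76.4] rpy [-179.9   -0.   104.7] F [ 0.26  0.23 -1.21] gap 14.0 grip 15.0
[-0.5, 1.4, 14.4] -0.0
```

>>> move_arm(rows=[[0,0,8,0,0,0,1],[0,0,4,0,0,0,1],[0,0,2,0,0,0,1],[0,0,0.5,0,0,0,1],[0,0,0,0,0,0,1]])

```text
time: 11.95
position: [0.4582, -0.0739, 0.0624]
tcp_rot: [3.141, 0.0, 1.827]
ft_force: [-0.3, 0.1, -2.3]
finger_gap: 0.014
grip_force: 15.0
```

>>> move_arm(rows=[[0,0,0,0,0,0,0.6],[0,0,0,0,0,0,0.3],[0,0,0,0,0,0,0.3],[0,0,0,0,0,0,0.3],[0,0,0,0,0,0,0.3]])

```text
time: 12.45
position: [0.4581, -0.0739, 0.0623]
tcp_rot: [3.141, 0.0, 1.827]
ft_force: [0.3, 0.3, -0.2]
finger_gap: 0.0517
grip_force: 0.0
```

>>> move_arm(rows=[[0,0,-25,0,0,0,0.3],[0,0,-45,0,0,0,0],[0,0,-20,0,0,0,0],[0,0,0,0,0,0,0]])

```text
time: 12.85
position: [0.46, -0.0741, 0.1547]
tcp_rot: [3.136, 0.001, 1.827]
ft_force: [1.2, 0.2, -0.3]
finger_gap: 0.0836
grip_force: 0.0
```

```bash
python3 - <<'E'
from h import *
st();plan([.4615,-.179,.14],113.7,4)
s=snap('side','s3.png')
im=s['pixels'];m=(im.max(2)<55).astype(np.uint8)*255
m[:, :225]=0;m[:,320:]=0;m[:220]=0
n,l,q,c=cv2.connectedComponentsWithStats(m)
for i in range(1,n):
    if q[i,4]>40: print(q[i],c[i],ray(s,*c[i],.074))
E
```

```text
t 12.85 p [460.  -74.1 154.7] rpy [1.797e+02 1.000e-01 1.047e+02] F [ 1.2   0.24 -0.3 ] gap 83.6 grip 0.0
[-25.5, -6.3, 3.7] -0.039
[-25.2, -7.3, 3.7] -0.039
[-24.9, -8.3, 3.7] -0.039
[-24.5, -9.3, 3.7] -0.039
[250 226  11  18 132] [254.92424242 234.46969697] [ 0.46035114 -0.07563575  0.074     ]
[259 254  14  19 171] [265.64327485 262.88888889] [ 0.46149366 -0.18096181  0.074     ]
[294 296  12  24 185] [299.37297297 308.11351351] [ 0.49843829 -0.32987873  0.074     ]
```

>>> move_arm(rows=[[-25.5,-6,4,0,0,-0.039,0.5],[-25,-7,4,0,0,-0.039,0.5],[-25,-8,4,0,0,-0.039,0.5],[-24.5,-9.5,4,0,0,-0.039,0.5],[0,0,0,0,0,0,0.5]])

```text
time: 13.4
position: [0.4584, -0.1821, 0.1347]
tcp_rot: [-3.139, 0.0, 1.979]
ft_force: [0.0, -0.2, -0.0]
finger_gap: 0.0505
grip_force: 0.0
```

>>> move_arm(rows=[[0,0,0,0,0,0,0.5],[0,0,20,0,0,0,0.5],[0,0,20,0,0,0,0.5],[0,0,0,0,0,0,0.5],[0,0,0,0,0,0,0.5]])

```text
time: 13.9
position: [0.4598, -0.1775, 0.0961]
tcp_rot: [-3.141, -0.001, 1.984]
ft_force: [0.3, -0.2, 1.0]
finger_gap: 0.0443
grip_force: 0.0
```

```bash
python3 - <<'E'
from h import *
st();plan([.4615,-.179,.0616],113.7,1)
E
```

```text
t 13.9 p [ 459.8 -177.5   96.1] rpy [-1.799e+02 -1.000e-01  1.137e+02] F [ 0.33 -0.15  1.05] gap 44.3 grip 0.0
[-2.0, 1.0, 34.5] -0.001
```

>>> move_arm(rows=[[-2,1,17,0,0,0,0.5],[0,0,17,0,0,0,0.5],[0,0,0,0,0,0,1],[0,0,0,0,0,0,1],[0,0,0,0,0,0,1]])

```text
time: 14.4
position: [0.4624, -0.1801, 0.0633]
tcp_rot: [3.14, 0.001, 1.983]
ft_force: [0.6, 0.1, -0.5]
finger_gap: 0.0221
grip_force: 0.0
```

>>> move_arm(rows=[[0,0,0,0,0,0,1],[0,0,0,0,0,0,1],[0,0,0,0,0,0,1]])

```text
time: 14.7
position: [0.462, -0.1802, 0.0627]
tcp_rot: [3.141, 0.0, 1.983]
ft_force: [-0.0, -0.6, 1.8]
finger_gap: 0.0137
grip_force: 15.0
```

```bash
python3 - <<'E'
from h import *
st();plan([.4328,.106,.157],99.9,8,([.4612,-.178,.157],113.7))
E
```

```text
t 14.7 p [ 462.  -180.2   62.7] rpy [180.    0.  113.6] F [-0.04 -0.62  1.79] gap 13.7 grip 15.0
[33.9, 11.0, -0.0] 0.03
[34.2, 10.0, -0.0] 0.03
[34.5, 9.0, -0.0] 0.03
[34.8, 7.9, -0.0] 0.03
[35.0, 6.9, -0.0] 0.03
[35.2, 5.8, -0.0] 0.03
[35.4, 4.7, -0.0] 0.03
[35.5, 3.7, -0.0] 0.03
```

>>> move_arm(rows=[[0,0,-15,0,0,0,1],[0,0,-40,0,0,0,1],[0,0,-40,0,0,0,1],[0,0,-15,0,0,0,1],[20,6.5,0,0,0,0.02,1]])

```text
time: 15.2
position: [0.4613, -0.1618, 0.175]
tcp_rot: [3.137, 0.004, 1.959]
ft_force: [-0.8, 0.4, -1.4]
finger_gap: 0.014
grip_force: 15.0
```

>>> move_arm(rows=[[34,11,0,0,0,0.03,1],[34,10,0,0,0,0.03,1],[35,9,0,0,0,0.03,1],[35,8,0,0,0,0.03,1],[35,7,0,0,0,0.03,1]])

```text
time: 15.7
position: [0.4452, 0.0208, 0.1722]
tcp_rot: [-3.141, -0.0, 1.811]
ft_force: [1.3, 0.2, -0.9]
finger_gap: 0.0141
grip_force: 15.0
```

>>> move_arm(rows=[[35,6,0,0,0,0.03,1],[35,5,0,0,0,0.03,1],[14,1.5,0,0,0,0.01,1],[0,0,0,0,0,0,1],[0,0,0,0,0,0,1]])

```text
time: 16.2
position: [0.4395, 0.1034, 0.1721]
tcp_rot: [-3.141, 0.0, 1.743]
ft_force: [-0.2, 0.2, -1.4]
finger_gap: 0.0137
grip_force: 15.0
```

```bash
python3 - <<'E'
from h import *
st();plan([.4328,.106,.1087],99.9,1)
E
```

```text
t 16.2 p [439.5 103.4 172.1] rpy [-180.     0.    99.9] F [-0.24  0.23 -1.36] gap 13.7 grip 15.0
[3.7, -6.1, 63.4] -0.0
```

>>> move_arm(rows=[[3,-6.2,15,0,0,0,1],[0,0,25,0,0,0,1],[0,0,20,0,0,0,1],[0,0,0,0,0,0,1],[0,0,0,0,0,0,1]])

```text
time: 16.7
position: [0.4333, 0.1046, 0.1125]
tcp_rot: [-3.141, 0.001, 1.741]
ft_force: [-0.7, 0.6, -1.9]
finger_gap: 0.0138
grip_force: 15.0
```

```bash
python3 - <<'E'
from h import *
st();plan([.4327,.106,.0980],99.9,1)
E
```

```text
t 16.7 p [433.3 104.6 112.5] rpy [-180.     0.    99.7] F [-0.67  0.59 -1.91] gap 13.8 grip 15.0
[1.5, -0.3, 14.5] -0.003
```

>>> move_arm(rows=[[0,-0.3,5,0,0,0,1],[0,0,4,0,0,0,1],[0,0,3,0,0,0,1],[0,0,2.5,0,0,0,1],[0,0,0,0,0,0,1]])

```text
time: 17.2
position: [0.4329, 0.1058, 0.0978]
tcp_rot: [3.141, 0.0, 1.743]
ft_force: [-0.7, -1.9, 4.5]
finger_gap: 0.014
grip_force: 15.0
```

>>> move_arm(rows=[[0.8,0,0,0,0,0,1],[0.8,0,0,0,0,0,1],[0.8,0,0,0,0,0,1]])

```text
time: 17.5
position: [0.4327, 0.1078, 0.0979]
tcp_rot: [3.141, 0.001, 1.742]
ft_force: [-0.8, -3.6, 4.3]
finger_gap: 0.0136
grip_force: 15.0
```

```bash
python3 - <<'E'
from h import *
st()
E
```

```text
t 17.5 p [432.7 107.8  97.9] rpy [180.    0.   99.8] F [-0.81 -3.64  4.29] gap 13.6 grip 15.0
```

Riding on the crests; slide on.

>>> move_arm(rows=[[0.8,0,0,0,0,0,1],[0.8,0,0,0,0,0,1],[0.8,0,0,0,0,0,1]])

```text
time: 17.8
position: [0.4321, 0.1105, 0.0978]
tcp_rot: [3.141, 0.0, 1.743]
ft_force: [-0.8, -4.6, 4.6]
finger_gap: 0.0137
grip_force: 15.0
```

>>> move_arm(rows=[[0.8,0,0,0,0,0,1],[0.8,0,0,0,0,0,1],[0.8,0,0,0,0,0,1]])

```text
time: 18.1
position: [0.4316, 0.1129, 0.0978]
tcp_rot: [3.141, 0.0, 1.743]
ft_force: [-0.7, -5.5, 4.6]
finger_gap: 0.0136
grip_force: 15.0
```

>>> move_arm(rows=[[0.8,0,0,0,0,0,1],[0.8,0,0,0,0,0,1],[0.8,0,0,0,0,0,1]])

```text
time: 18.4
position: [0.4312, 0.1154, 0.0977]
tcp_rot: [3.142, 0.0, 1.743]
ft_force: [-0.3, -2.9, 4.8]
finger_gap: 0.0138
grip_force: 15.0
```

```bash
python3 - <<'E'
from h import *
st()
E
```

```text
t 18.4 p [431.2 115.4  97.7] rpy [180.    0.   99.9] F [-0.31 -2.87  4.79] gap 13.8 grip 15.0
```

>>> move_arm(rows=[[0.8,0,0,0,0,0,1],[0.8,0,0,0,0,0,1],[0.8,0,0,0,0,0,1]])

```text
time: 18.7
position: [0.4307, 0.1177, 0.0977]
tcp_rot: [3.142, -0.0, 1.743]
ft_force: [-0.6, -3.7, 4.3]
finger_gap: 0.0142
grip_force: 15.0
```

>>> move_arm(rows=[[0.8,0,0,0,0,0,1],[0.8,0,0,0,0,0,1],[0.8,0,0,0,0,0,1]])

```text
time: 19.0
position: [0.4303, 0.1201, 0.0977]
tcp_rot: [-3.142, 0.0, 1.743]
ft_force: [-0.1, -3.0, 4.9]
finger_gap: 0.014
grip_force: 15.0
```

```bash
python3 - <<'E'
from h import *
st()
E
```

```text
t 19.0 p [430.3 120.1  97.7] rpy [-180.     0.    99.9] F [-0.06 -2.98  4.9 ] gap 14.0 grip 15.0
```

>>> move_arm(rows=[[0.8,0,0,0,0,0,1],[-0.8,0,0,0,0,0,1],[-0.8,0,0,0,0,0,1],[-0.8,0,0,0,0,0,1],[-0.8,0,0,0,0,0,1]])

```text
time: 19.5
position: [0.4306, 0.1189, 0.0978]
tcp_rot: [3.141, -0.001, 1.744]
ft_force: [-1.4, 3.7, 3.7]
finger_gap: 0.0139
grip_force: 15.0
```

>>> move_arm(rows=[[-0.8,0,0,0,0,0,1],[-0.8,0,0,0,0,0,1],[-0.8,0,0,0,0,0,1],[-0.8,0,0,0,0,0,1],[-0.8,0,0,0,0,0,1]])

```text
time: 20.0
position: [0.4314, 0.1138, 0.0977]
tcp_rot: [-3.142, -0.0, 1.743]
ft_force: [-2.2, 3.4, 5.0]
finger_gap: 0.014
grip_force: 15.0
```

>>> move_arm(rows=[[-0.8,0,0,0,0,0,1],[-0.8,0,0,0,0,0,1],[-0.8,0,0,0,0,0,1],[-0.8,0,0,0,0,0,1],[-0.8,0,0,0,0,0,1]])

```text
time: 20.5
position: [0.4321, 0.1098, 0.0977]
tcp_rot: [-3.142, -0.0, 1.743]
ft_force: [-1.9, 3.6, 3.7]
finger_gap: 0.014
grip_force: 15.0
```

>>> move_arm(rows=[[-0.8,0,0,0,0,0,1],[-0.8,0,0,0,0,0,1],[-0.8,0,0,0,0,0,1],[-0.8,0,0,0,0,0,1],[-0.8,0,0,0,0,0,1]])

```text
time: 21.0
position: [0.4328, 0.1058, 0.0977]
tcp_rot: [-3.142, 0.0, 1.743]
ft_force: [-2.6, 3.6, 3.9]
finger_gap: 0.0142
grip_force: 15.0
```

```bash
python3 - <<'E'
from h import *
st();plan([.462,-.180,.170],113.6,8,([.4327,.1056,.170],99.9))
E
```

```text
t 21.0 p [432.8 105.8  97.7] rpy [-180.     0.    99.9] F [-2.61  3.65  3.89] gap 14.2 grip 15.0
[-35.8, -2.5, -0.0] -0.03
[-35.7, -3.6, -0.0] -0.03
[-35.6, -4.7, -0.0] -0.03
[-35.4, -5.7, -0.0] -0.03
[-35.2, -6.8, -0.0] -0.03
[-35.0, -7.8, -0.0] -0.03
[-34.8, -8.9, -0.0] -0.03
[-34.5, -9.9, -0.0] -0.03
```

Comb 2 does not fit either. Put it back.

>>> move_arm(rows=[[0,0,-15,0,0,0,1],[0,0,-35,0,0,0,1],[0,0,-25,0,0,0,1],[-18,-1,0,0,0,-0.015,1],[-36,-3,0,0,0,-0.03,1]])

```text
time: 21.5
position: [0.4394, 0.0526, 0.1731]
tcp_rot: [3.139, 0.0, 1.793]
ft_force: [1.5, -0.1, -1.5]
finger_gap: 0.0139
grip_force: 15.0
```

>>> move_arm(rows=[[-36,-4,0,0,0,-0.03,1],[-36,-5,0,0,0,-0.03,1],[-35,-6,0,0,0,-0.03,1],[-35,-7,0,0,0,-0.03,1],[-35,-8,0,0,0,-0.03,1]])

```text
time: 22.0
position: [0.4574, -0.1294, 0.1723]
tcp_rot: [-3.14, 0.001, 1.938]
ft_force: [-0.2, 0.4, -1.7]
finger_gap: 0.0136
grip_force: 15.0
```

>>> move_arm(rows=[[-35,-9,0,0,0,-0.03,1],[-17,-5,0,0,0,-0.015,1],[0,0,15,0,0,0,1],[0,0,0,0,0,0,1],[0,0,0,0,0,0,1]])

```text
time: 22.5
position: [0.4634, -0.1804, 0.1573]
tcp_rot: [-3.14, -0.0, 1.982]
ft_force: [-0.4, 0.3, -0.9]
finger_gap: 0.0138
grip_force: 15.0
```

```bash
python3 - <<'E'
from h import *
st();plan([.462,-.180,.0630],113.6,1)
E
```

```text
t 22.5 p [ 463.4 -180.4  157.3] rpy [-179.9   -0.   113.6] F [-0.45  0.27 -0.95] gap 13.8 grip 15.0
[1.0, -1.1, 94.3] -0.0
```

>>> move_arm(rows=[[0,0,25,0,0,0,1],[0,0,35,0,0,0,1],[0,0,20,0,0,0,1],[0,0,6,0,0,0,1],[0,0,0,0,0,0,1]])

```text
time: 23.0
position: [0.4641, -0.1799, 0.0717]
tcp_rot: [-3.141, -0.0, 1.983]
ft_force: [-0.3, 0.3, -1.6]
finger_gap: 0.0138
grip_force: 15.0
```

>>> move_arm(rows=[[0,0,4,0,0,0,1],[0,0,3,0,0,0,1],[0,0,1.5,0,0,0,1],[0,0,0,0,0,0,1]])

```text
time: 23.4
position: [0.4649, -0.1801, 0.0638]
tcp_rot: [3.14, 0.001, 1.983]
ft_force: [0.3, -0.1, 3.1]
finger_gap: 0.0139
grip_force: 15.0
```

```bash
python3 - <<'E'
from h import *
st();plan([.498,-.327,.14],98.7,5,([.462,-.18,.155],113.6))
E
```

```text
t 23.4 p [ 464.9 -180.1   63.8] rpy [179.9   0.  113.6] F [ 0.34 -0.07  3.07] gap 13.9 grip 15.0
[-29.8, -5.2, 3.0] 0.052
[-30.1, -3.6, 3.0] 0.052
[-30.2, -2.0, 3.0] 0.052
[-30.3, -0.5, 3.0] 0.052
[-30.2, 1.1, 3.0] 0.052
```

>>> move_arm(rows=[[0,0,-1,0,0,0,1],[0,0,0,0,0,0,0.5],[0,0,0,0,0,0,0.5],[0,0,0,0,0,0,0.5],[0,0,0,0,0,0,0.5]])

```text
time: 23.9
position: [0.4642, -0.1801, 0.0642]
tcp_rot: [-3.141, -0.0, 1.983]
ft_force: [-0.6, 0.7, 0.2]
finger_gap: 0.0431
grip_force: 0.0
```

>>> move_arm(rows=[[0,0,-25,0,0,0,0.5],[0,0,-45,0,0,0,0.5],[0,0,-20,0,0,0,0.5],[-30,-5,3,0,0,0.052,0.5],[-30,-4,3,0,0,0.052,0.5]])

```text
time: 24.4
position: [0.4796, -0.2391, 0.1492]
tcp_rot: [3.139, 0.0, 1.879]
ft_force: [-0.0, -0.6, 0.2]
finger_gap: 0.0444
grip_force: 0.0
```

>>> move_arm(rows=[[-30,-2,3,0,0,0.052,0.5],[-30,0,3,0,0,0.052,0.5],[-30,1,3,0,0,0.052,0.5],[0,0,20,0,0,0,0.5],[0,0,0,0,0,0,0.5]])

```text
time: 24.9
position: [0.4987, -0.3262, 0.117]
tcp_rot: [-3.138, -0.002, 1.722]
ft_force: [-0.3, 1.2, -0.6]
finger_gap: 0.0442
grip_force: 0.0
```

```bash
python3 - <<'E'
from h import *
st();plan([.498,-.327,.0616],98.7,1)
s=snap('side','s4.png');t=snap('top')
cv2.imwrite('pics/s4c.png',np.hstack([cv2.resize(s['pixels'][180:350,190:360],(425,425),interpolation=cv2.INTER_CUBIC),cv2.resize(t['pixels'][170:250,270:350],(370,425),interpolation=cv2.INTER_CUBIC)]))
E
```

```text
t 24.9 p [ 498.7 -326.2  117. ] rpy [-1.798e+02 -1.000e-01  9.870e+01] F [-0.33  1.24 -0.57] gap 44.2 grip 0.0
[-0.7, -0.9, 55.4] -0.001
```

View pics/s4c.png

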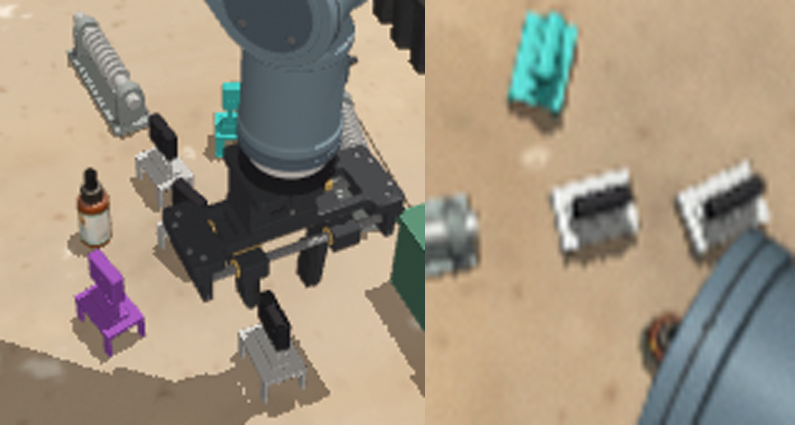

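>>> move_arm(rows=[[-0.5,-0.7,15,0,0,0,0.5],[0,0,22,0,0,0,0.5],[0,0,17,0,0,0,0.5],[0,0,0,0,0,0,0.6],[0,0,0,0,0,0,1]])

```text
time: 25.5
position: [0.4997, -0.327, 0.0651]
tcp_rot: [-3.141, -0.0, 1.723]
ft_force: [0.2, -1.1, 0.1]
finger_gap: 0.0302
grip_force: 0.0
```

>>> move_arm(rows=[[0,0,0,0,0,0,1],[0,0,0,0,0,0,1],[0,0,0,0,0,0,1],[0,0,0,0,0,0,1],[0,0,0,0,0,0,1]])

```text
time: 26.0
position: [0.5, -0.327, 0.0656]
tcp_rot: [3.141, 0.0, 1.723]
ft_force: [-0.2, 0.6, 1.9]
finger_gap: 0.0137
grip_force: 15.0
```

```bash
python3 - <<'E'
from h import *
st();plan([.4332,.104,.17],99.9,10,([.498,-.327,.17],98.7))
E
```

```text
t 26.0 p [ 500.  -327.    65.6] rpy [180.    0.   98.7] F [-0.18  0.61  1.92] gap 13.7 grip 15.0
[43.6, 0.1, -0.0] -0.002
[43.6, 0.2, -0.0] -0.002
[43.6, 0.3, -0.0] -0.002
[43.6, 0.4, -0.0] -0.002
[43.6, 0.5, -0.0] -0.002
[43.6, 0.6, -0.0] -0.002
[43.6, 0.7, -0.0] -0.002
[43.6, 0.8, -0.0] -0.002
[43.6, 0.8, -0.0] -0.002
[43.6, 0.9, -0.0] -0.002
```

>>> move_arm(rows=[[0,0,-15,0,0,0,1],[0,0,-40,0,0,0,1],[0,0,-40,0,0,0,1],[0,0,-13,0,0,0,1],[22,0,0,0,0,0,1]])

```text
time: 26.5
position: [0.4974, -0.309, 0.1766]
tcp_rot: [3.137, 0.006, 1.719]
ft_force: [-0.3, 0.4, -1.4]
finger_gap: 0.0139
grip_force: 15.0
```

>>> move_arm(rows=[[43,0,0,0,0,-0.004,1],[44,0,0,0,0,-0.004,1],[44,0,0,0,0,-0.004,1],[44,0,0,0,0,-0.004,1],[44,0,0,0,0,-0.004,1]])

```text
time: 27.0
position: [0.4607, -0.0874, 0.1733]
tcp_rot: [-3.142, -0.0, 1.743]
ft_force: [0.8, 0.8, -1.4]
finger_gap: 0.0136
grip_force: 15.0
```

>>> move_arm(rows=[[44,1,0,0,0,0,1],[44,1,0,0,0,0,1],[44,0,0,0,0,0,1],[40,0,0,0,0,0,1],[20,0,0,0,0,0,1]])

```text
time: 27.5
position: [0.4294, 0.1039, 0.1733]
tcp_rot: [-3.141, -0.001, 1.747]
ft_force: [-0.1, -0.0, -0.6]
finger_gap: 0.0135
grip_force: 15.0
```

>>> move_arm(rows=[[0,0,0,0,0,0,1],[0,0,0,0,0,0,1],[0,0,0,0,0,0,1]])

```text
time: 27.8
position: [0.4308, 0.0989, 0.1733]
tcp_rot: [-3.142, 0.001, 1.741]
ft_force: [-0.2, -0.0, -2.1]
finger_gap: 0.0138
grip_force: 15.0
```

```bash
python3 - <<'E'
from h import *
st();plan([.4332,.104,.1136],99.9,1)
E
```

```text
t 27.8 p [430.8  98.9 173.3] rpy [-180.     0.    99.7] F [-0.22 -0.04 -2.06] gap 13.8 grip 15.0
[4.6, 3.2, 59.7] -0.003
```

>>> move_arm(rows=[[4,3.2,15,0,0,-0.003,1],[0,0,25,0,0,0,1],[0,0,18,0,0,0,1],[0,0,0,0,0,0,1],[0,0,0,0,0,0,1]])

```text
time: 28.3
position: [0.4333, 0.1037, 0.1155]
tcp_rot: [-3.141, 0.001, 1.744]
ft_force: [0.4, 0.6, -0.8]
finger_gap: 0.0137
grip_force: 15.0
```

```bash
python3 - <<'E'
from h import *
st();plan([.4330,.105,.1006],99.9,1)
E
```

```text
t 28.3 p [433.3 103.7 115.5] rpy [-180.     0.    99.9] F [ 0.42  0.64 -0.81] gap 13.7 grip 15.0
[1.4, -0.1, 14.9] 0.0
```

>>> move_arm(rows=[[0,0,5,0,0,0,1],[0,0,4,0,0,0,1],[0,0,3,0,0,0,1],[0,0,2.5,0,0,0,1],[0,0,0,0,0,0,1]])

```text
time: 28.8
position: [0.4331, 0.105, 0.1007]
tcp_rot: [-3.141, -0.0, 1.746]
ft_force: [-3.3, -0.3, 4.2]
finger_gap: 0.0143
grip_force: 15.0
```

>>> move_arm(rows=[[0.8,0,0,0,0,0,1],[0.8,0,0,0,0,0,1]])

```text
time: 29.0
position: [0.4331, 0.1057, 0.1009]
tcp_rot: [3.141, 0.001, 1.745]
ft_force: [-2.0, -4.2, 3.6]
finger_gap: 0.0139
grip_force: 15.0
```

```bash
python3 - <<'E'
from h import *
st()
E
```

```text
t 29.0 p [433.1 105.7 100.9] rpy [1.8e+02 1.0e-01 1.0e+02] F [-2.03 -4.23  3.6 ] gap 13.9 grip 15.0
```

>>> move_arm(rows=[[0.8,0,0,0,0,0,1],[0.8,0,0,0,0,0,1]])

```text
time: 29.2
position: [0.4327, 0.1076, 0.1008]
tcp_rot: [3.141, 0.001, 1.745]
ft_force: [-2.6, -3.0, 4.2]
finger_gap: 0.0139
grip_force: 15.0
```

>>> move_arm(rows=[[0.8,0,0,0,0,0,1],[0.8,0,0,0,0,0,1]])

```text
time: 29.4
position: [0.4325, 0.1096, 0.1008]
tcp_rot: [3.141, 0.0, 1.746]
ft_force: [-1.1, -3.6, 4.0]
finger_gap: 0.0141
grip_force: 15.0
```

```bash
python3 - <<'E'
from h import *
st()
E
```

```text
t 29.4 p [432.5 109.6 100.8] rpy [180.   0. 100.] F [-1.07 -3.59  3.96] gap 14.1 grip 15.0
```

>>> move_arm(rows=[[0.8,0,0,0,0,0,1],[0.8,0,0,0,0,0,1]])

```text
time: 29.6
position: [0.4318, 0.112, 0.1005]
tcp_rot: [-3.141, -0.001, 1.747]
ft_force: [-0.3, -1.8, -0.4]
finger_gap: 0.014
grip_force: 15.0
```

>>> move_arm(rows=[[0.8,0,0,0,0,0,1],[0.8,0,0,0,0,0,1]])

```text
time: 29.8
position: [0.4316, 0.1125, 0.1006]
tcp_rot: [-3.141, 0.001, 1.746]
ft_force: [-0.7, -3.4, -1.1]
finger_gap: 0.0135
grip_force: 15.0
```

```bash
python3 - <<'E'
from h import *
st()
E
```

```text
t 29.8 p [431.6 112.5 100.6] rpy [-180.    0.  100.] F [-0.7  -3.42 -1.14] gap 13.5 grip 15.0
```

>>> move_arm(rows=[[-1,0,0,0,0,0,1],[0,0,2,0,0,0,1],[0,0,2,0,0,0,1],[0,0,1,0,0,0,1],[0,0,0,0,0,0,1]])

```text
time: 30.3
position: [0.4319, 0.1119, 0.0957]
tcp_rot: [3.142, -0.0, 1.746]
ft_force: [-2.5, -0.6, 3.9]
finger_gap: 0.0138
grip_force: 15.0
```

```bash
python3 - <<'E'
from h import *
st()
s=snap('side')
cv2.imwrite('pics/s5c.png',cv2.resize(s['pixels'][165:245,190:290],(750,600),interpolation=cv2.INTER_CUBIC))
E
```

```text
t 30.3 p [431.9 111.9  95.7] rpy [180.  -0. 100.] F [-2.53 -0.61  3.89] gap 13.8 grip 15.0
```

View pics/s5c.png

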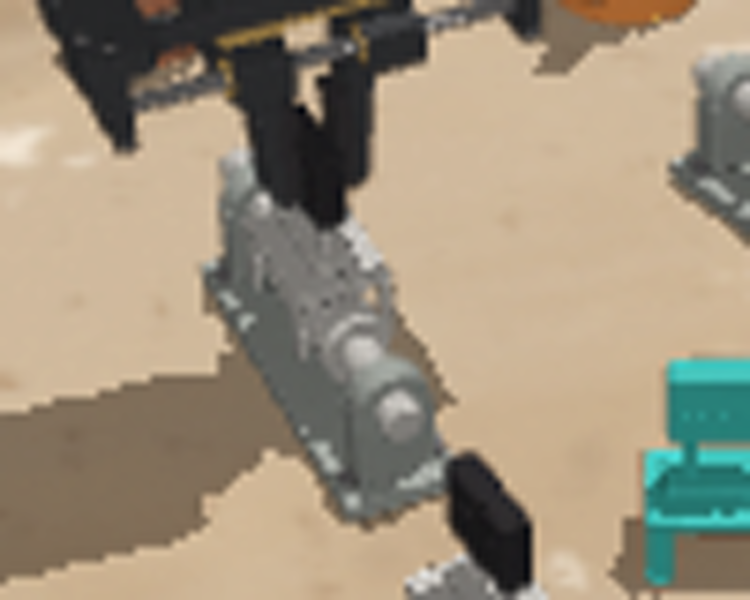

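>>> move_arm(rows=[[0,0,-2,0,0,0,1],[0,0,-1.5,0,0,0,1],[0,0,0,0,0,0,1],[0,0,0,0,0,0,0.5],[0,0,0,0,0,0,0.5]])

```text
time: 30.85
position: [0.4324, 0.112, 0.0993]
tcp_rot: [3.14, -0.0, 1.746]
ft_force: [-0.0, -0.2, -0.8]
finger_gap: 0.0278
grip_force: 0.0
```

>>> move_arm(rows=[[0,0,0,0,0,0,0.5],[0,0,0,0,0,0,0.5],[0,0,-15,0,0,0,0.5],[0,0,-40,0,0,0,0.5],[0,0,-40,0,0,0,0.5]])

```text
time: 31.35
position: [0.4313, 0.1114, 0.1949]
tcp_rot: [-3.14, 0.001, 1.746]
ft_force: [0.9, 0.1, -0.5]
finger_gap: 0.0441
grip_force: 0.0
```

>>> move_arm(rows=[[20,0,-40,0,0,0,0.5],[45,0,0,0,0,0,0.5],[45,0,0,0,0,0,0.5],[45,0,0,0,0,0,0.5],[45,0,0,0,0,0,0.5]])

```text
time: 31.85
position: [0.3965, 0.3105, 0.2344]
tcp_rot: [3.141, -0.001, 1.746]
ft_force: [0.3, -0.7, 0.6]
finger_gap: 0.0441
grip_force: 0.0
```

>>> move_arm(rows=[[30,0,0,0,0,0,0.5],[0,0,0,0,0,0,0.5],[0,0,0,0,0,0,0.5],[0,0,0,0,0,0,0.5]])

```text
time: 32.25
position: [0.3923, 0.3367, 0.2341]
tcp_rot: [-3.141, 0.001, 1.744]
ft_force: [0.3, -0.6, -0.3]
finger_gap: 0.0442
grip_force: 0.0
```

```bash
python3 - <<'E'
from h import *
st()
s=snap('side','s6.png');t=snap('top')
im=s['pixels'];m=(im.max(2)<55).astype(np.uint8)*255
m[:, :225]=0;m[:,320:]=0;m[:190]=0;m[290:]=0
n,l,q,c=cv2.connectedComponentsWithStats(m)
for i in range(1,n):
    if q[i,4]>40: print(q[i],c[i],ray(s,*c[i],.108))
print('pred home',proj(s,[.4319,.112,.108]),'riding',proj(s,[.4319,.112,.114]))
cv2.imwrite('pics/s6c.png',np.hstack([cv2.resize(im[165:305,190:320],(390,420),interpolation=cv2.INTER_CUBIC),cv2.resize(t['pixels'][150:250,220:320],(400,420),interpolation=cv2.INTER_CUBIC)]))
E
```

```text
t 32.25 p [392.3 336.7 234.1] rpy [-180.     0.    99.9] F [ 0.27 -0.58 -0.3 ] gap 44.2 grip 0.0
[250 226  11  18 131] [254.91603053 234.40458015] [ 0.45272024 -0.11037516  0.108     ]
[259 251  14  20 170] [265.46470588 260.54705882] [ 0.45530039 -0.2039989   0.108     ]
pred home [229.90244939 185.35027066] riding [229.77003326 183.71494427]
```

View pics/s6c.png

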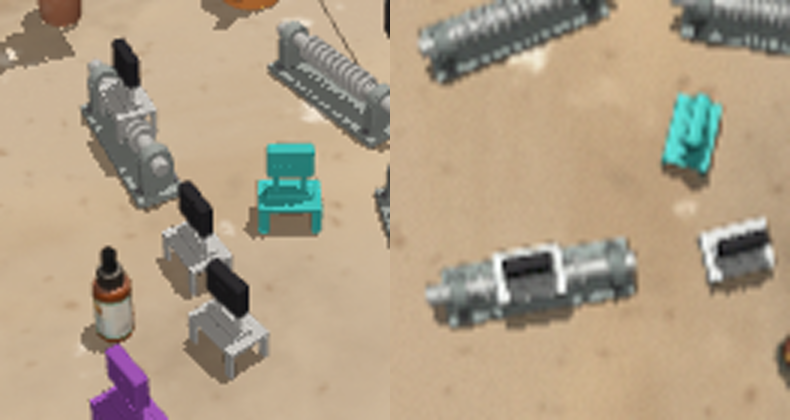

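Comb 3 sits upright in the thread with its handle at about (125,62) in the left half. Combs 1 and 2 stand upright at about (195,240) and (228,320).

```bash
python3 -c "
from rig import ctrl
print(ctrl.hand_in())"
```

```text
the job is handed in; nothing more can be done
None
```

Comb 3's teeth dropped fully home in the near spindle, which measured about 12 mm pitch in the camera images; I left it sitting in the thread, let go, stood combs 1 and 2 (neither fitted) upright on the bench again, and handed the job in at about 32 s.

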